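Set the flip tags on the slide-stock bins

TASK

Four small bins for slide packs stand in a row, each with a hinged flip tag on the side towards you. Push tags over gently with a fingertip so that only the full bins (both pack places taken) have their tag leaning back towards the bin with its raised disc looking up, and every other bin, empty or half empty, has its tag leaning towards you with the raised bar looking up. Leave alone the tags that are already right; nothing is to be gripped, and do not lift or shift the packs or the things standing about.

Things in the scene. Friction and masses are not known exactly. Their poses are not given: they have to be found in the camera images.
- base_board: white board fixed to the worktop, 170 mm (x) by 372 mm (y) by 12 mm, on which the four bins stand in a row along its y axis, centres 137 and 57 mm either side of its middle. Origin: centre of its underside; x points away from the robot, to the bins' backs; its yaw is up to 0.15 rad
- bin_1: fixed grey open bin, 96 (x) x 74 (y) mm outside, 3 mm walls and floor, rim 50 mm above the worktop; origin: centre of its underside. Two pack places, centred 16.5 mm either side of the origin along y; full when both hold a pack. Tag on its -x side (towards the robot). The bins' order in the row differs from start to start
- hinge_1 (a point): middle of the hinge line of bin 1's tag, 64 mm above the worktop, 76 mm along -x from the bin's centre; axes as the bin's: x from tag to bin, y along the hinge, z up. Two fixed metal cheeks, 25.5 mm either side along y, reach 14 mm ahead of and behind it and 76 mm above the worktop. The tag's free edge at a stop is 36 mm (level) from the hinge, 107 mm above the worktop
- tag_1 (a joint): tag of bin 1: white plate 44 mm wide, 4 mm thick, 56 mm from hinge to free edge. 0 = upright; +0.7 rad = at its stop leaning to the bin, raised disc up (full); -0.7 rad = at its stop leaning to the robot, raised bar up (not full). 30 g, turns freely and falls to the nearer stop; a push under 1 N near the free edge along the hinge point's x moves it
- bin_2: fixed grey open bin, 96 (x) x 74 (y) mm outside, 3 mm walls and floor, rim 50 mm above the worktop; origin: centre of its underside. Two pack places, centred 16.5 mm either side of the origin along y; full when both hold a pack. Tag on its -x side (towards the robot). The bins' order in the row differs from start to start
- hinge_2 (a point): middle of the hinge line of bin 2's tag, 64 mm above the worktop, 76 mm along -x from the bin's centre; axes as the bin's: x from tag to bin, y along the hinge, z up. Two fixed metal cheeks, 25.5 mm either side along y, reach 14 mm ahead of and behind it and 76 mm above the worktop. The tag's free edge at a stop is 36 mm (level) from the hinge, 107 mm above the worktop
- tag_2 (a joint): tag of bin 2: white plate 44 mm wide, 4 mm thick, 56 mm from hinge to free edge. 0 = upright; +0.7 rad = at its stop leaning to the bin, raised disc up (full); -0.7 rad = at its stop leaning to the robot, raised bar up (not full). 30 g, turns freely and falls to the nearer stop; a push under 1 N near the free edge along the hinge point's x moves it
- bin_3: fixed grey open bin, 96 (x) x 74 (y) mm outside, 3 mm walls and floor, rim 50 mm above the worktop; origin: centre of its underside. Two pack places, centred 16.5 mm either side of the origin along y; full when both hold a pack. Tag on its -x side (towards the robot). The bins' order in the row differs from start to start
- hinge_3 (a point): middle of the hinge line of bin 3's tag, 64 mm above the worktop, 76 mm along -x from the bin's centre; axes as the bin's: x from tag to bin, y along the hinge, z up. Two fixed metal cheeks, 25.5 mm either side along y, reach 14 mm ahead of and behind it and 76 mm above the worktop. The tag's free edge at a stop is 36 mm (level) from the hinge, 107 mm above the worktop
- tag_3 (a joint): tag of bin 3: white plate 44 mm wide, 4 mm thick, 56 mm from hinge to free edge. 0 = upright; +0.7 rad = at its stop leaning to the bin, raised disc up (full); -0.7 rad = at its stop leaning to the robot, raised bar up (not full). 30 g, turns freely and falls to the nearer stop; a push under 1 N near the free edge along the hinge point's x moves it
- bin_4: fixed grey open bin, 96 (x) x 74 (y) mm outside, 3 mm walls and floor, rim 50 mm above the worktop; origin: centre of its underside. Two pack places, centred 16.5 mm either side of the origin along y; full when both hold a pack. Tag on its -x side (towards the robot). The bins' order in the row differs from start to start
- hinge_4 (a point): middle of the hinge line of bin 4's tag, 64 mm above the worktop, 76 mm along -x from the bin's centre; axes as the bin's: x from tag to bin, y along the hinge, z up. Two fixed metal cheeks, 25.5 mm either side along y, reach 14 mm ahead of and behind it and 76 mm above the worktop. The tag's free edge at a stop is 36 mm (level) from the hinge, 107 mm above the worktop
- tag_4 (a joint): tag of bin 4: white plate 44 mm wide, 4 mm thick, 56 mm from hinge to free edge. 0 = upright; +0.7 rad = at its stop leaning to the bin, raised disc up (full); -0.7 rad = at its stop leaning to the robot, raised bar up (not full). 30 g, turns freely and falls to the nearer stop; a push under 1 N near the free edge along the hinge point's x moves it
- pack_1: loose small carton of slides, 82 mm long (along the bin's x), 31 mm wide, 29 mm tall, 190 g, lying in a bin, top 44 mm above the worktop. Origin: centre of its underside
- pack_2: loose small carton of slides, 82 mm long (along the bin's x), 31 mm wide, 29 mm tall, 190 g, lying in a bin, top 44 mm above the worktop. Origin: centre of its underside
- pack_3: loose small carton of slides, 82 mm long (along the bin's x), 31 mm wide, 29 mm tall, 190 g, lying in a bin, top 44 mm above the worktop. Origin: centre of its underside
- pack_4: loose small carton of slides, 82 mm long (along the bin's x), 31 mm wide, 29 mm tall, 190 g, lying in a bin, top 44 mm above the worktop. Origin: centre of its underside
- pack_5: loose small carton of slides, 82 mm long (along the bin's x), 31 mm wide, 29 mm tall, 190 g, lying in a bin, top 44 mm above the worktop. Origin: centre of its underside
- oil_bottle: loose bystander: small round bottle, 24 mm across, 57 mm tall, on the base board in the gap between the two middle bins. Origin: centre of its underside
- lens_canister: loose bystander: clear-topped round canister, 40 mm across, 59 mm tall, on the towel, left of the base board. Origin: centre of its underside
- petri_a: loose bystander: flat clear dish with lid, 60 mm across, 15 mm tall, on the towel in front of the base board. Origin: centre of its underside
- pen_2: loose bystander: slim pen lying flat, 145 mm long, 11 mm thick, in front of the base board. Origin: centre of its underside

How it is judged:
At the end, for the whole second after the job is handed in: The tags of both full bins lean back to the bin (beyond +0.55 rad), the tags of the half-full and the empty bin lean towards the robot (beyond -0.55 rad), all at rest; no pack has moved 15 mm and no bystander 20 mm (value of joint each of tag_1, tag_2 above 0.55 rad and value of joint each of tag_3, tag_4 below -0.55 rad and velocity of joint tag_1 between -0.1 and 0.1 rad/s and velocity of joint tag_2 between -0.1 and 0.1 rad/s and velocity of joint tag_3 between -0.1 and 0.1 rad/s and velocity of joint tag_4 between -0.1 and 0.1 rad/s and distance of each of pack_1, pack_2, pack_3, pack_4, pack_5 from where it was at the start of the episode below 0.015 m and distance of each of oil_bottle, lens_canister, petri_a, pen_2 from where it was at the start of the episode below 0.02 m); the robot touches nothing.
It fails at once if a tag that was already right is flipped (value of joint tag_2 below 0 rad or value of joint tag_4 above 0 rad).
It fails at once if a pack is lifted or carried (distance of any of pack_1, pack_2, pack_3, pack_4, pack_5 from where it was at the start of the episode above 0.015 m).
It fails at once if a bystander is pushed away, knocked over or lifted (distance of any of oil_bottle, lens_canister, petri_a, pen_2 from where it was at the start of the episode above 0.02 m or angle between any of oil_bottle, lens_canister's own z axis and vertical above 0.5 rad).
It fails at once if a tag is gripped or forced (more than 10 N) (contact force between the fingers and tag_1 above 10 N or contact force between the fingers and tag_2 above 10 N or contact force between the fingers and tag_3 above 10 N or contact force between the fingers and tag_4 above 10 N).
It also fails if it takes over 48 s, if anything falls off the work surface, if the arm or the gripper's body presses on something with over 40 N, if the wrist force passes 120 N, or if a joint passes its speed limit or range.

ROBOT

A 6-joint arm with a two-finger parallel gripper is mounted at the origin on a cart in front of the work surface, level with it; the furniture and walls round the work are solid. World frame = base frame: x ahead of the robot, y to its left, z up, the work surface at z = 0. Lengths are in m, angles in rad, forces in N, time in s.
With the tool pointing down it reaches from about 0.225 to 0.875 m from the base axis. Payload 3.4 kg.
Tool frame: the origin (TCP) lies on the centre line of the jaws, within the pads' length; the fingertips stand 11 mm ahead of it and the grasp point (between the pads) lies 8 mm behind it; z points along the fingers, y is the line along which they close (so a half turn about z gives the same grasp; the last joint's range is limited). The gripper opens to 85 mm and grips with 20 to 120 N. Pads are 22 mm wide; open, the fingers measure 114 mm over their backs; the gripper's body (76 mm by 85 mm) begins 54 mm behind the grasp point. The pads swing forward as they close: fully open they stand 13 mm farther back than shut.
Start: joints at [1.105, 0.276, 1.505, -0, 1.361, -0.121], TCP at [0.194, 0.541, 0.242] pointing down, gripper open.
Joint ranges: [-2.89, 2.89], [-0.75, 2.08], [0.22, 2.7], [-1.18, 4.32], [0.11, 2.71], [-2.7, 2.7]. Speed limits (rad/s): [2.57, 2.57, 3.14, 3.14, 3.14, 3.14].

INTERFACE

Orientations are given as a unit quaternion [w, x, y, z].
In Python, from rig import manip, eyes, job gives the robot as it stands.
- The arm moves only by the tool drive_tool, never from a script. Its argument "rows" is a list of rows, each a list of 3 entries, a list of its own where there are three numbers: the turn, a rotation vector about the world's x, y, z in rad, then the shift along the world's x, y, z in cm, then the finger opening in cm, from 0 to 8.54. A call has 1 to 8 rows; each row shifts and turns the commanded pose from where the row before left it; what a row does not reach is not made up. A row lasts 1/8 s, in which the tool goes at most 62.5 mm and 10.7 degrees, less where a joint would pass 70% of its speed; a pose out of reach is approached as far as the arm can. A call is refused whole if a number of a shift passes 6.25 or a number of a turn 0.188, either way. A call with a gripper value outside its range is refused whole. The fingers move at their own pace and stop on an object; "force" is the grip in N (left out, the last holds). Time passes only in rows, so rows that do not move let the fingers close. It gives the time, the measured TCP pose, the force, the opening and the grip force at its end, in the units of the state.
- manip.get_state(): the state, without advancing time (a new reading comes with each control period).
- eyes.get_image(name): name is "side" or "top"; returns the picture (384x512x3 uint8, red, green, blue); there is no depth.
- eyes.get_calibration(name): a dict with "camera_matrix" (3x3 intrinsics, pixels), "k1" (the pictures are not rectified: a ray, as slopes to the right and down, at radius r is drawn at 1 + k1 r^2 times it, then the intrinsics apply), "view" (4x4, takes a point from world to camera coordinates). Camera axes: x right, y up, looking along -z (the intrinsics and any distortion apply to the point x, -y, -z); pixel columns grow to the right and rows downward; lengths in m; the calibration is good to about 2 mm. A picture is of the moment at which its call begins. get_calibration takes no time and is no camera call.
- job.sign_off(): hands the job in; it is judged then, once.
The state is a dict: "clock": time; "qpos": joint angles; "qd": joint speeds; "effort": joint torques, N m; "position": TCP position; "ee_rot": TCP orientation; "contact_force": force on the tool from outside, world axes, zero at the start; "moment": the same for the moment, N m; "width": finger opening in m; "gripper_force": force on a finger pad.
Only numpy, scipy, OpenCV 4.12 (cv2) and the standard library are available. Lean on these libraries where they do the work, as an engineer would, in place of code of your own. Each camera call takes 0.05 s, during which the arm holds its last target. There are 200 camera calls.

## Working session

There is one attempt and no reset: what is moved stays moved. The work goes in short steps, Python scripts to look and compute and a tool call to move; the robot and the scene stay as the last step left them, time stands still between calls to the robot, and variables do not carry over. Pictures are saved under pics/ and viewed, at most 10 in all, crops included, and the job is handed in when it is done.

Besides the shell and the picture viewer there is one more tool, called after "Request:" by a JSON object that holds its "name" and its "arguments", one argument or row to a line. drive_tool: Moves the arm, as the interface text tells. Its arguments: {"type":"object","properties":{"rows":{"type":"array"},"force":{"type":"number"}},"required":["rows"]}

```bash
mkdir -p pics
python3 - <<'E'
from rig import manip, eyes, job
import cv2
for n in("top","side"):
    im=eyes.get_image(n); cv2.imwrite(f"pics/{n}0.png",cv2.resize(im[:,:,::-1],(800,600),interpolation=cv2.INTER_CUBIC)); cv2.imwrite(f"raw_{n}.png",im[:,:,::-1])
    c=eyes.get_calibration(n); print(n,c)
s=manip.get_state(); print(s)
E
```

```text
top {'camera_matrix': array([[392.71072681,   0.        , 261.2538562 ],
       [  0.        , 392.71072681, 200.66144551],
       [  0.        ,   0.        ,   1.        ]]), 'k1': -0.037358985507223, 'view': array([[-0.01403147, -0.99960012, -0.02455034, -0.12158611],
       [ 0.98593163, -0.01792114,  0.16618557, -0.49758355],
       [-0.16655909, -0.02187313,  0.98578884, -0.83766385],
       [ 0.        ,  0.        ,  0.        ,  1.        ]])}
side {'camera_matrix': array([[431.23301393,   0.        , 262.03618048],
       [  0.        , 431.23301393, 193.02943126],
       [  0.        ,   0.        ,   1.        ]]), 'k1': -0.018515638303646834, 'view': array([[-0.41778612, -0.90853609,  0.00411365,  0.07709549],
       [ 0.78920658, -0.36066238,  0.49706702, -0.47713094],
       [-0.45011969,  0.21091422,  0.8677024 , -0.83484192],
       [ 0.        ,  0.        ,  0.        ,  1.        ]])}
{'clock': 0.1, 'qpos': array([ 1.10502192e+00,  2.76522806e-01,  1.50599654e+00, -1.01431399e-05,
        1.36072646e+00, -1.21013738e-01]), 'qd': array([-0.00038249,  0.00072968, -0.00272395,  0.0004372 ,  0.0018497 ,
        0.00049888]), 'effort': array([ 1.09785142e-03, -4.17698085e+01, -2.46404940e+01, -1.28574343e-04,
        5.76993494e-03,  3.56074764e-06]), 'position': array([0.19414223, 0.54074706, 0.2415353 ]), 'ee_rot': array([-2.34300181e-04,  1.71526782e-01,  9.85179110e-01, -7.92686414e-04]), 'contact_force': array([0.09765154, 0.70096592, 0.29198307]), 'moment': array([-0.036934  , -0.02558058,  0.016781  ]), 'gripper_force': 0.0, 'width': 0.08569266101901354}
```

View pics/top0.png

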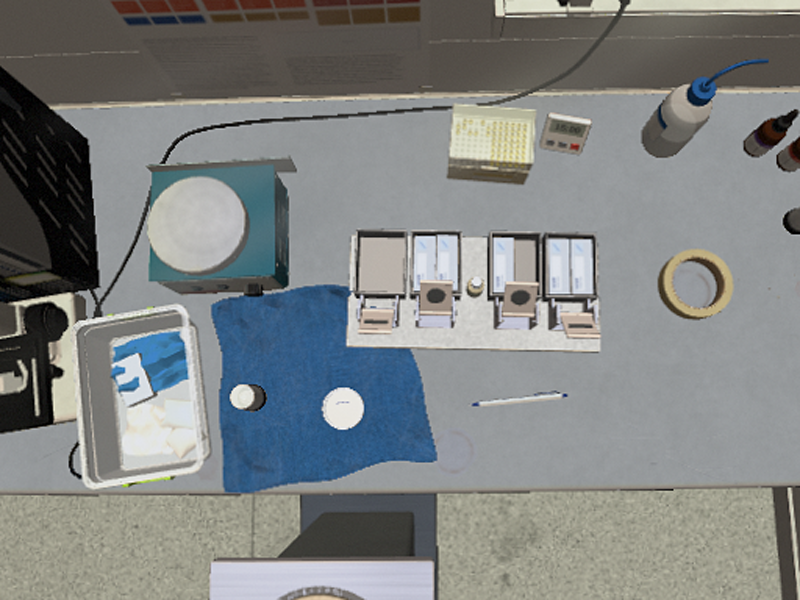

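View pics/side0.png

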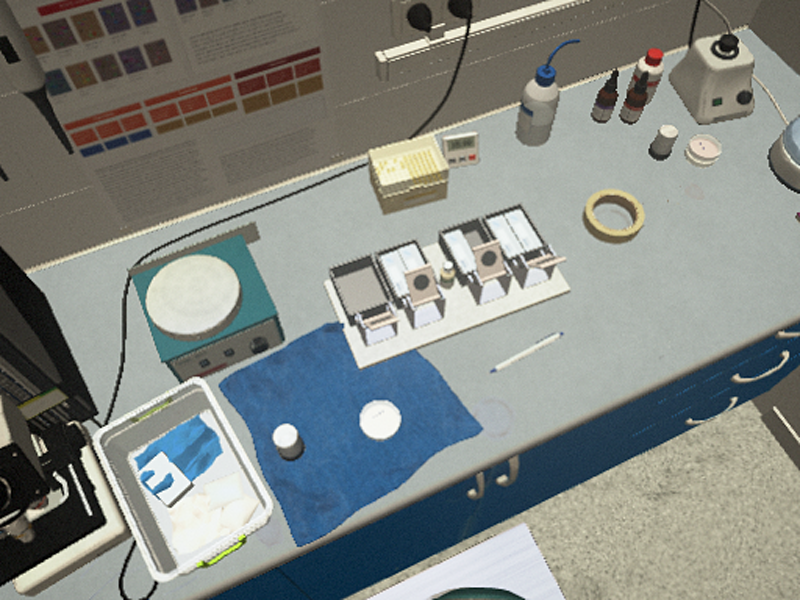

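The row from left to right is: empty with the bar up (right), full with the disc up (right), half-full with the disc up (wrong, tag at about 520,297), and full with the bar up (wrong, tag at about 580,325). I'll zoom in to measure.

Run:
```python
import cv2
im=cv2.imread("raw_top.png")
cv2.imwrite("pics/c1.png",cv2.resize(im[140:230,215:390],(788,405),interpolation=cv2.INTER_CUBIC)) # 4.5x
```

```text
(no output)
```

View pics/c1.png

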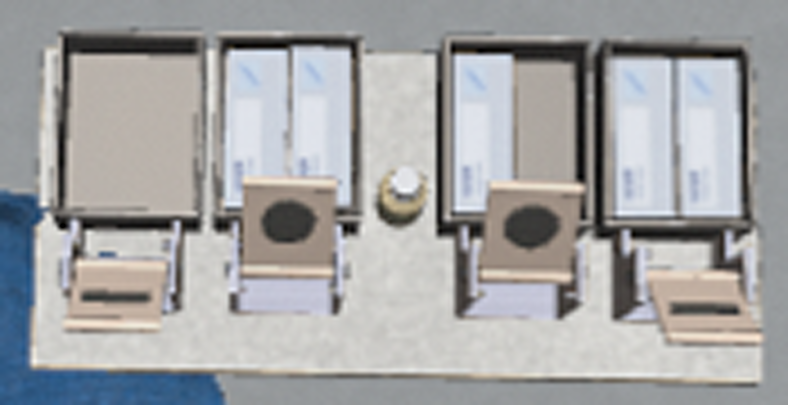

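The crop shows tag 3's free edge at about (493–583, 184) and tag 4's at about (668–762, 341). The board's front corners are at (32,367) and (762,382), and the bin rims are clear. Next I convert these to world positions.

```bash
cat > h.py <<'E'
import numpy as np, cv2
from rig import eyes
def project(n,P):
    c=eyes.get_calibration(n); V=c["view"]; F=np.diag([1,-1,-1.])
    R=F@V[:3,:3]; t=F@V[:3,3]
    return cv2.projectPoints(np.array(P,float).reshape(-1,1,3),cv2.Rodrigues(R)[0],t,c["camera_matrix"],np.array([c["k1"],0,0,0,0]))[0][:,0]
def back(n,uv,z):
    c=eyes.get_calibration(n); V=c["view"]
    s=cv2.undistortPoints(np.array([[uv]],float),c["camera_matrix"],np.array([c["k1"],0,0,0,0]))[0,0]
    d=V[:3,:3].T@np.array([s[0],-s[1],-1]); o=-V[:3,:3].T@V[:3,3]
    return o+d*(z-o[2])/d[2]
E
python3 - <<'E'
from h import *
from scipy.optimize import least_squares
obs=[] # local board pt (x rel bin row), uv
for (p,u) in [((.048,.174,.05),(62,33)),((.048,-.174,.05),(748,43)),((-.048,.174,.05),(55,222)),((-.048,-.174,.05),(750,233)),
 ((-.040,-.035,.107),(493,183)),((-.040,-.079,.107),(583,186)),((-.112,-.115,.107),(668,340)),((-.112,-.159,.107),(762,342)),
 ((-.040,.079,.107),(245,178)),((-.040,.035,.107),(336,181)),((-.112,.159,.107),(66,328)),((-.112,.115,.107),(160,331))]:
    obs.append((p,(215+u[0]/4.503,140+u[1]/4.5)))
L=np.array([o[0] for o in obs]);U=np.array([o[1] for o in obs])
for u,v in((32,367),(762,382)): print("board",back("top",(215+u/4.503,140+v/4.5),.012))
def W(p):
    c,s=np.cos(p[2]),np.sin(p[2]); return np.c_[p[0]+c*L[:,0]-s*L[:,1],p[1]+s*L[:,0]+c*L[:,1],L[:,2]]
r=least_squares(lambda p:(project("top",W(p))-U).ravel(),[.6,-.1,0])
print(r.x,np.round(r.fun.reshape(-1,2),1).tolist())
c,s=np.cos(r.x[2]),np.sin(r.x[2])
for y in(.137,.057,-.057,-.137): print("hinge",r.x[0]-.076*c-s*y,r.x[1]-.076*s+c*y)
E
```

```text
board [ 0.45334417 -0.03844749  0.012     ]
board [ 0.43933517 -0.40798725  0.012     ]
[ 0.56485381 -0.22773594 -0.03634355] [[-1.0, -0.5], [0.9, -0.4], [-1.0, -1.0], [1.8, -0.7], [-0.7, 0.2], [0.5, -0.1], [-0.2, 0.4], [0.5, 0.4], [-0.6, 0.4], [0.3, 0.0], [-0.5, 0.6], [0.0, 0.3]]
hinge 0.4938819701711977 -0.08806491148220652
hinge 0.49097512616154587 -0.16801208315140037
hinge 0.48683287344779197 -0.2819368027800016
hinge 0.4839260294381401 -0.36188397444919546
```

The fit agrees within 2 px and gives a row yaw of −0.036 rad. Hinge 3 is at (0.487, −0.282) and hinge 4 at (0.484, −0.362). I move in with the fingers shut.

Request:
{"name": "drive_tool", "arguments": {
  "rows": [
    [[0,0,0.15],[2.3,-5.1,0],0],
    [[0,0,0.15],[2.3,-5.1,0],0],
    [[0,0,0],[2.3,-5.1,0],0],
    [[0,0,0],[2.3,-5.1,0],0],
    [[0,0,0],[2.3,-5.1,0],0],
    [[0,0,0],[2.3,-5.1,0],0],
    [[0,0,0],[2.3,-5.1,0],0],
    [[0,0,0],[2.3,-5.1,0],0]
  ],
  "force": 20
}}

```text
clock: 1.1
position: [0.3786, 0.1315, 0.2422]
ee_rot: [0.0, 0.022, 1.0, 0.0]
contact_force: [0.1, 0.7, -0.1]
width: -0.0003
gripper_force: 0.0
```

Request:
{"name": "drive_tool", "arguments": {
  "rows": [
    [[0,0,0],[2.3,-5.1,0],0],
    [[0,0,0],[2.3,-5.1,0],0],
    [[0,0,0],[2.3,-5.1,0],0],
    [[0,0,0],[2.3,-5.1,0],0],
    [[0,0,0],[2.3,-5.1,0],0],
    [[0,0,0],[2.3,-5.1,0],0],
    [[0,0,0],[2.3,-5.1,0],0],
    [[0,0,0],[0,0,0],0]
  ]
}}

```text
clock: 2.1
position: [0.5405, -0.2276, 0.2409]
ee_rot: [-0.0, 0.024, 1.0, -0.0]
contact_force: [-0.5, 0.8, -0.4]
width: -0.0004
gripper_force: 0.0
```

Request:
{"name": "drive_tool", "arguments": {
  "rows": [
    [[0,0,0],[2.2,-5.5,0],0],
    [[0,0,0],[0,0,0],0],
    [[0,0,0],[0,0,-4.5],0],
    [[0,0,0],[0,0,-4.5],0],
    [[0,0,0],[0,0,-3.0],0],
    [[0,0,0],[0,0,-1.5],0],
    [[0,0,0],[0,0,0],0]
  ]
}}

```text
clock: 2.98
position: [0.5608, -0.2776, 0.1068]
ee_rot: [-0.001, 0.022, 1.0, 0.001]
contact_force: [-0.5, -0.1, 0.6]
width: 0.0002
gripper_force: 0.0
```

Run:
```python
from rig import eyes
import cv2
a=eyes.get_image("side")[110:220,190:390]
b=eyes.get_image("top")[120:230,215:415]
cv2.imwrite("pics/c2.png",cv2.resize(cv2.vconcat([a,b])[:,:,::-1],(545,600),interpolation=cv2.INTER_CUBIC))
```

```text
(no output)
```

View pics/c2.png

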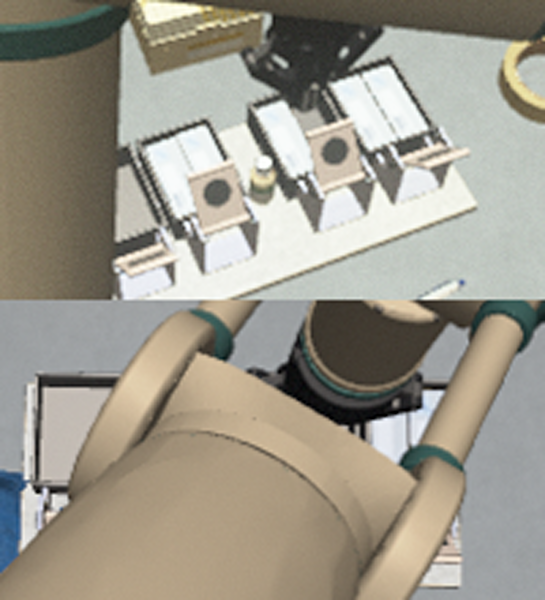

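The fingertip (c2, about 308,98) hangs behind tag 3's free edge, over bin 3, and clear of everything. I push gently towards the robot.

Request:
{"name": "drive_tool", "arguments": {
  "rows": [
    [[0,0,0],[-1.5,-0.4,0],0],
    [[0,0,0],[-1.0,0,0],0],
    [[0,0,0],[-1.0,0,0],0],
    [[0,0,0],[-1.0,0,0],0],
    [[0,0,0],[-1.0,0,0],0],
    [[0,0,0],[-1.0,0,0],0],
    [[0,0,0],[-0.8,0,0],0],
    [[0,0,0],[-0.5,0,0],0]
  ]
}}

```text
clock: 4.08
position: [0.4828, -0.2828, 0.1073]
ee_rot: [-0.0, 0.022, 1.0, 0.0]
contact_force: [1.0, 0.5, 0.1]
width: 0.0001
gripper_force: 0.0
```

Run:
```python
from rig import eyes
import cv2
a=eyes.get_image("side")[110:220,190:390]
cv2.imwrite("pics/c3.png",cv2.resize(a[:,:,::-1],(800,440),interpolation=cv2.INTER_CUBIC))
```

```text
(no output)
```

View pics/c3.png

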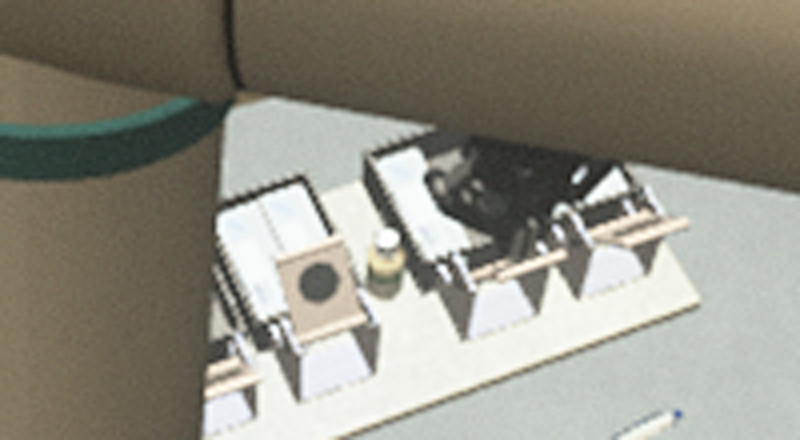

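Tag 3 has gone over: only its edge shows at about (515,265), the same as the neighbouring bar-up tag. I retreat upwards and go round to the front of tag 4.

Request:
{"name": "drive_tool", "arguments": {
  "rows": [
    [[0,0,0],[1.0,0,2.0],0],
    [[0,0,0],[0,0,4.0],0],
    [[0,0,0],[0,0,4.0],0],
    [[0,0,0],[-3.0,-3.0,0],0],
    [[0,0,0],[-3.0,-3.0,0],0],
    [[0,0,0],[-3.5,-2.0,0],0],
    [[0,0,0],[0,0,0],0],
    [[0,0,0],[0,0,0],0]
  ]
}}

```text
clock: 5.12
position: [0.3989, -0.3627, 0.2074]
ee_rot: [0.0, 0.023, 1.0, 0.0]
contact_force: [-0.2, -0.6, -0.1]
width: 0.0001
gripper_force: 0.0
```

Request:
{"name": "drive_tool", "arguments": {
  "rows": [
    [[0,0,0],[0,0,-4.0],0],
    [[0,0,0],[0,0,-4.0],0],
    [[0,0,0],[0,0,-1.5],0],
    [[0,0,0],[0,0,-0.5],0],
    [[0,0,0],[0,0,0],0]
  ]
}}

```text
clock: 5.75
position: [0.3993, -0.3633, 0.1081]
ee_rot: [0.001, 0.022, 1.0, -0.001]
contact_force: [0.1, 0.2, 0.9]
width: -0.0001
gripper_force: 0.0
```

Request:
{"name": "drive_tool", "arguments": {
  "rows": [
    [[0,0,0],[2.0,0.2,-0.2],0],
    [[0,0,0],[1.2,0,0],0],
    [[0,0,0],[1.0,0,0],0],
    [[0,0,0],[1.0,0,0],0],
    [[0,0,0],[1.0,0,0],0],
    [[0,0,0],[1.0,0,0],0],
    [[0,0,0],[1.0,0,0],0],
    [[0,0,0],[0.6,0,0],0]
  ]
}}

```text
clock: 6.75
position: [0.4871, -0.3608, 0.1053]
ee_rot: [0.0, 0.022, 1.0, 0.0]
contact_force: [0.0, 0.0, 0.6]
width: 0.0006
gripper_force: 0.0
```

Request:
{"name": "drive_tool", "arguments": {
  "rows": [
    [[0,0,0],[0.3,0,0],0],
    [[0,0,0],[0,0,0],0],
    [[0,0,0],[-1.5,0,1.0],0],
    [[0,0,0],[-1.0,0,4.0],0],
    [[0,0,0],[0,0,5.0],0],
    [[0,0,0],[0,0,4.0],0],
    [[0,0,0],[-2.0,-5.0,0],0],
    [[0,0,0],[-2.0,-5.0,0],0]
  ]
}}

```text
clock: 7.75
position: [0.4231, -0.4614, 0.2475]
ee_rot: [0.001, 0.022, 1.0, -0.001]
contact_force: [-0.1, 0.2, 0.4]
width: 0.0003
gripper_force: 0.0
```

Request:
{"name": "drive_tool", "arguments": {
  "rows": [
    [[0,0,0],[-2.0,-5.0,0],0],
    [[0,0,0],[-2.0,-5.0,0],0],
    [[0,0,0],[-2.0,-5.0,0],0],
    [[0,0,0],[0,0,0],0],
    [[0,0,0],[0,0,0],0]
  ]
}}

```text
clock: 8.38
position: [0.3633, -0.6102, 0.2456]
ee_rot: [-0.0, 0.023, 1.0, 0.001]
contact_force: [-0.0, -0.1, 0.5]
width: 0.0001
gripper_force: 0.0
```

Run:
```python
from rig import eyes
import cv2
a=eyes.get_image("side")[110:220,190:390]
b=eyes.get_image("top")[120:230,215:415]
cv2.imwrite("pics/c4.png",cv2.resize(cv2.vconcat([a,b])[:,:,::-1],(545,600),interpolation=cv2.INTER_CUBIC))
```

```text
(no output)
```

View pics/c4.png

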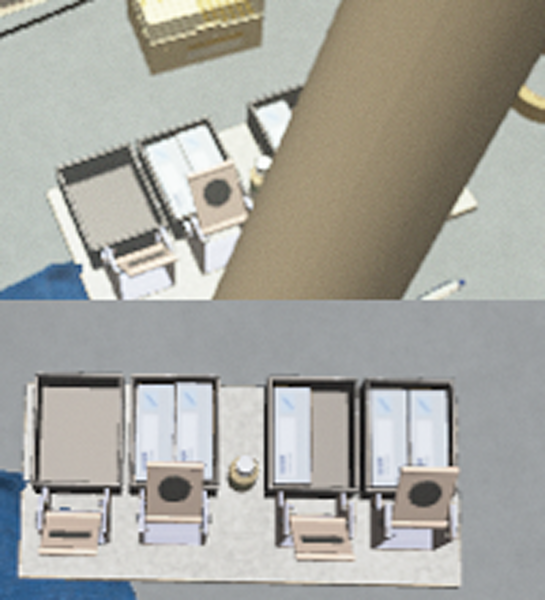

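From the top, the tags now read bar, disc, bar, disc (68,533; 175,488; 320,540; 425,490), which matches empty, full, half-full, full. The packs and the bottle are where they were, so I hand the job in.

```bash
python3 -c "
from rig import job
print(job.sign_off())"
```

```text
the job is handed in; nothing more can be done
None
```

The job is handed in: I flipped the half-full bin's tag to bar up and the right-hand full bin's tag to disc up, and the last top picture showed all four tags right and the packs and bottle in place; the sign-off gave no verdict.

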